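Hang the wiped-down headset on its rail

TASK

The lime-green headset has been wiped down and is lying back in its slanted cradle: take it out and hang it by its headband on the bar of the rail stand, upright and square across the bar, in the middle of the blue sleeve between the two flanges. The bar has been reset to an unknown height, so lower the headset gently and let the bar take its weight while you still hold it, then let go and leave it hanging still. Do not disturb the other things on the bench.

Things in the scene. Friction and masses are not known exactly. Their poses are not given: they have to be found in the camera images.
- headset: Rigid headset, 0.25 kg: lime arched band 22 mm wide (x), 10 thick; two round cups, diameter 56, outer faces 156 apart, 96 free between pads; black battery block on the crown. Height 146. Origin midway between the cups' undersides, z up through the crown, y cup to cup, x across the band (along the bar when hung). At the start z leans 30 degrees from vertical, away from the robot.
- crown (a point): Middle of the underside of the band's crown, which is to rest on the bar: 110 mm along the headset's z from its origin. The crown is flat for 40 mm along y; the cups reach 110 mm below it; the band's top is 10 mm above it.
- grip (a point): Point in the black battery block, 143 mm along the headset's z from its origin, 3 mm below the block's top. The block is 24 (x) by 28 (y) by 26 mm (z) and stands on the band, 120 to 146 mm along z. Best gripped by its 28 mm (y) sides with the tool along the headset's -z.
- cradle: Fixed grey slanted stand, 176 mm wide, about 140 high. Origin on the bench under the cups; the headset's origin starts 40 mm above it, y axes parallel (either way round). It holds the headset from below, on its far side from the robot: plate and lip under the cups, black pad under the crown. Pull the headset out along its own z.
- rail_stand: Fixed stand: steel bar along its x, 274 mm long, 14 diameter, on two telescoping posts 260 apart. Origin on the bench under the bar's middle. There the bar has a blue sleeve, 20 diameter, 56 long, between two blue flanges of 32 diameter. Bar height is set anew each time and not reported: the sleeve's top is anywhere from 125 to 161 mm above the origin.
- housing: Lime-green moulded housing, a 170 mm plate on three tubes, 142 mm high; leave it alone. Origin under its middle.
- tape: Yellow ring (roll), 64 mm diameter, 25 mm high, lying between cradle and stand; leave it alone. Origin under its middle.
- wipes: White canister, 72 mm diameter, 150 mm high; leave it alone. Origin under its middle.
- cleaner: Blue bottle, 60 mm diameter, 170 mm high; leave it alone. Origin under its middle.
- driver: Screwdriver lying on the bench; leave it alone. Origin under its middle.
- parts_bin: Small orange open bin, 120 x 100 x 50 mm; leave it alone. Origin under its middle.
- mug: White mug, 80 mm diameter, 90 mm high; leave it alone. Origin under its middle.
Mind the look-alikes: they are no part of the job. Leave any purple look-alike of the headset alone.

How it is judged (in metres and radians):
On the way, in this order (a step that is already met when the one before it is completed fails the run):
1. the headset is held and lifted clear of the cradle (distance of headset from where it was at the start of the episode above 0.05 m and contact force between headset and cradle below 0.05 N and contact force between the fingers and headset above 1 N), for 0.2 s.
2. still held, the headset rests on the sleeve by its crown (x of crown in the frame of rail_stand between -0.02 and 0.02 m and y of crown in the frame of rail_stand between -0.02 and 0.02 m and height (world z) of crown above 0.118 m and angle between headset's own z axis and vertical below 0.2 rad and angle between the x axis of headset and the x axis of rail_stand, either way round below 0.25 rad and contact force between headset and rail_stand above 1 N and contact force between the fingers and headset above 1 N), for 0.2 s.
At the end, for the whole second after the job is handed in: The headset hangs still on the bar, carried by it: the crown within 20 mm of the middle of the sleeve both along and across the bar and at least 118 mm above the bench, the headset's z within 0.2 rad of vertical and its x within 0.25 rad of the bar's direction (x of crown in the frame of rail_stand between -0.02 and 0.02 m and y of crown in the frame of rail_stand between -0.02 and 0.02 m and height (world z) of crown above 0.118 m and angle between headset's own z axis and vertical below 0.2 rad and angle between the x axis of headset and the x axis of rail_stand, either way round below 0.25 rad and contact force between headset and rail_stand above 1 N and linear speed of headset below 0.02 m/s and angular speed of headset below 0.15 rad/s); the robot touches nothing.
It fails at once if the headset is pressed on the rail stand with more than 60 N (contact force between headset and rail_stand above 60 N).
It fails at once if another thing on the bench is shifted by more than 25 mm (distance of any of housing, tape, wipes, cleaner, driver, parts_bin, mug from where it was at the start of the episode above 0.025 m).
It also fails if it takes over 54 s, if anything falls off the work surface, if the arm or the gripper's body presses on something with over 40 N, if the wrist force passes 120 N, or if a joint passes its speed limit or range.

ROBOT

A 6-joint arm with a two-finger parallel gripper is mounted at the origin on the work surface. World frame = base frame: x ahead of the robot, y to its left, z up, the work surface at z = 0. Lengths are in mm, angles in rad, forces in N, time in s.
With the tool pointing down it reaches from about 425 to 1125 mm from the base axis. Payload 14.9 kg.
Tool frame: the origin (TCP) lies on the centre line of the jaws, within the pads' length; the fingertips stand 11 mm ahead of it and the grasp point (between the pads) lies 8 mm behind it; z points along the fingers, y is the line along which they close (so a half turn about z gives the same grasp; the last joint's range is limited). The gripper opens to 91 mm and grips with 3 to 60 N. Pads are 32 mm wide; open, the fingers measure 118 mm over their backs; the gripper's body (76 mm by 178 mm) begins 60 mm behind the grasp point.
Start: joints at [-1.38, 0.379, 1.734, -0, 1.028, -0.033], TCP at [155.35, -682.557, 190.732] pointing down, gripper open.
Joint ranges: [-2.77, 2.77], [-0.74, 2.19], [0, 2.66], [-1.06, 4.2], [0.31, 2.87], [-3.08, 3.08]. Speed limits (rad/s): [1.89, 1.89, 2.39, 3.14, 3.14, 3.14].

INTERFACE

Orientations are given as a unit quaternion [x, y, z, w].
In Python, from cell import get_state, snapshot, job_done gives the robot as it stands.
- The arm moves only by the tool apply_moves, never from a script. Its arguments are lists of equal length, an entry for each row: "xyz": the shift along the tool's x, y, z in mm, a list of three; "turn": the turn, a rotation vector about the tool's x, y, z in rad, a list of three; "fingers": the finger opening in mm, from 0 to 91.2. In form: {"xyz": [[tx, ty, tz], ...], "turn": [[ax, ay, az], ...], "fingers": [fingers, ...]}. A call has 1 to 20 rows; each row shifts and turns the commanded pose from where the row before left it, along the tool's axes as they then stand; what a row does not reach is not made up. A row lasts 1/8 s, in which the tool goes at most 62.5 mm and 10.7 degrees, less where a joint would pass 70% of its speed; a pose out of reach is approached as far as the arm can. A call with a gripper value outside its range is refused whole. The fingers move at their own pace and stop on an object; the grip force is fixed at half the most. Time passes only in rows, so rows that do not move let the fingers close. It gives the time, the measured TCP pose, the force, the opening and the grip force at its end, in the units of the state.
- get_state(): the state, without advancing time (a new reading comes with each control period).
- snapshot(name): name is "scene" or "top"; returns a dict with "color" (480x640x3 uint8, red, green, blue), "z_map" (480x640 float32, mm along the optical axis (not along the pixel's ray), 0 where there is no reading), "fovy" (degrees; the focal length in pixels is half the picture's height over the tangent of half this angle, whatever the lens; pixels are square), "cx", "cy" (the principal point, pixels), "R" (3x3) and "t" (3): a world point X has camera coordinates R X + t. Camera axes: x right, y down, z forward; pixel columns grow to the right and rows downward; lengths in mm; the calibration is good to about 2 mm. A picture is of the moment at which its call begins.
- job_done(): hands the job in; it is judged then, once.
The state is a dict: "time_s": time; "qpos": joint angles; "dq": joint speeds; "joint_efforts": joint torques, N m; "position": TCP position; "orientation": TCP orientation; "ft_force": force on the tool from outside, world axes, zero at the start; "torque": the same for the moment, N m; "opening": opening from 0.0 (shut) to 1.0 (fully open); "grip_force": force on a finger pad.
Only numpy, scipy, OpenCV 4.12 (cv2) and the standard library are available. Lean on these libraries where they do the work, as an engineer would, in place of code of your own. Each camera call takes 0.05 s, during which the arm holds its last target. There are 200 camera calls.

## Working session

There is one attempt and no reset: what is moved stays moved. The work goes in short steps, Python scripts to look and compute and a tool call to move; the robot and the scene stay as the last step left them, time stands still between calls to the robot, and variables do not carry over. Pictures are saved under pics/ and viewed, at most 10 in all, crops included, and the job is handed in when it is done.

Besides the shell and the picture viewer there is one more tool, called after "Request:" by a JSON object that holds its "fn" and its "kwargs". apply_moves: Moves the arm, as the interface text tells. Its arguments: {"type":"object","properties":{"xyz":{"type":"array","items":{"type":"array","items":{"type":"number"}}},"turn":{"type":"array","items":{"type":"array","items":{"type":"number"}}},"fingers":{"type":"array","items":{"type":"number"}}},"required":["xyz","turn","fingers"]}

```bash
mkdir -p pics
cat > h.py <<'E'
import numpy as np, cv2
from cell import get_state, snapshot
def cloud(s):
    f=240/np.tan(np.radians(s["fovy"]/2)); z=s["z_map"].astype(float)
    v,u=np.mgrid[:480,:640]
    P=np.stack([(u-s["cx"])/f*z,(v-s["cy"])/f*z,z],-1)
    W=(P-s["t"])@s["R"]; W[z==0]=np.nan
    return W
E
python3 - <<'E'
from h import *
for n in("scene","top"):
    s=snapshot(n); np.savez(n+"0.npz",**s); cv2.imwrite(f"pics/{n}0.png",s["color"][:,:,::-1]); print(n,s["fovy"],-s["R"].T@s["t"],s["R"][2])
print(get_state())
E
```

```text
scene 45.33081106334072 [1124.47380885 -631.28266444 1331.32242811] [-0.38398212  0.47692716 -0.79063153]
top 45.78023051392448 [ 386.8232066    82.93658085 1674.51892695] [ 0.09002719 -0.00735002 -0.99591219]
{'time_s': 0.1, 'qpos': array([-1.38032712e+00,  3.79356810e-01,  1.73467121e+00, -4.00171809e-05,
        1.02851495e+00, -3.32694385e-02]), 'dq': array([ 0.00074393, -0.00075445, -0.00262587, -0.00118052, -0.00026843,
        0.00166435]), 'joint_efforts': array([ 3.34648166e-04, -7.65037465e+01, -4.35292482e+01,  6.51551946e-02,
        3.97800026e-02, -7.71204242e-06]), 'position': array([ 155.25260381, -682.20577161,  190.17872361]), 'orientation': array([ 9.93747884e-01,  1.11646389e-01, -5.43891369e-05, -4.72345650e-04]), 'ft_force': array([-0.11908916, -0.24766831, -0.04500624]), 'torque': array([-1.73961602e-02,  1.25112244e-05,  2.77785767e-02]), 'grip_force': 0.0, 'opening': 1.002168099201271}
```

View pics/scene0.png

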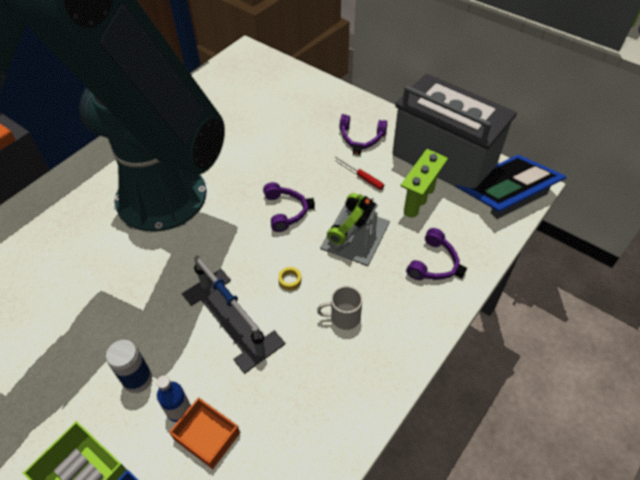

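View pics/top0.png

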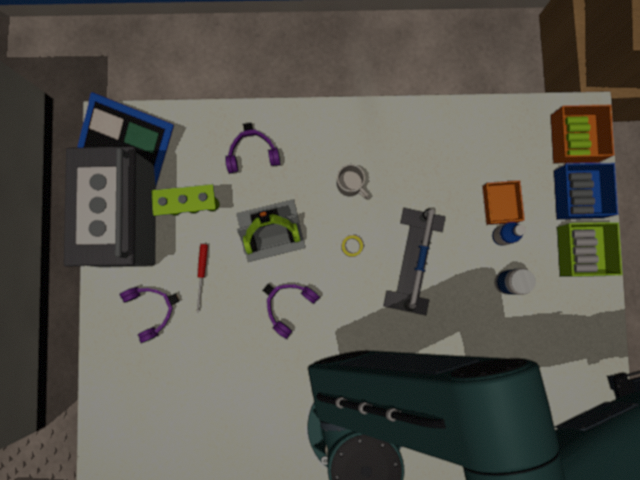

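The headset candidates are the lime arch in the cradle, scene (352,218) / top (270,232), and the lime plate on tubes, scene (425,180) / top (185,200), which is the housing. The purple arches are look-alikes. The arch with the black block in the grey cradle fits. I'll confirm it in an enlarged crop.

Run:
```python
from h import *
S=dict(np.load("scene0.npz")); T=dict(np.load("top0.npz"))
a=cv2.resize(S["color"][185:265,310:400],None,fx=4.4,fy=4.4,interpolation=2)
b=cv2.resize(T["color"][190:270,228:318],None,fx=4.4,fy=4.4,interpolation=2)
c=cv2.resize(T["color"][195:325,375:455],None,fx=3,fy=3,interpolation=2); d=cv2.resize(S["color"][250:370,175:295],None,fx=3,fy=3)[:,:]
c=c[:352];d=d[:352]
r1=np.hstack([a,b]); im=r1
cv2.imwrite("pics/crop.png",im[:,:800,::-1])
for n,s in(("S",S),("T",T)):
    W=cloud(s); h=cv2.cvtColor(s["color"],cv2.COLOR_RGB2HSV)
    x0=(slice(185,265),slice(310,400)) if n=="S" else (slice(190,270),slice(228,318))
    lime=np.zeros((480,640),bool); lime[x0]=((h[...,0]>28)&(h[...,0]<50)&(h[...,1]>120)&(h[...,2]>50))[x0]
    P=W[lime]; P=P[~np.isnan(P).any(1)]; print(n,"lime",len(P),np.percentile(P,[2,50,98],axis=0).round())
    x1=(slice(255,355),slice(190,280)) if n=="S" else (slice(205,310),slice(395,445))
    bl=np.zeros((480,640),bool); bl[x1]=((h[...,0]>98)&(h[...,0]<122)&(h[...,1]>120)&(h[...,2]>50))[x1]
    P=W[bl]; P=P[P[:,2]>70]; print(n,"blue",len(P),np.percentile(P,[2,50,98],axis=0).round())
    bar=np.zeros((480,640),bool); bar[x1]=True
    P=W[bar&(W[...,2]>105)]; 
    m=P.mean(0); u=np.linalg.svd(P-m)[2]; t=(P-m)@u[0]; print("bar",len(P),m.round(),u[0].round(3),(t.min(),t.max()), np.percentile(P,[2,50,98],axis=0).round())
    np.save(n+"bar.npy",P)
    W0=W[x0]; q=W0[W0[...,2]>60]; i=np.argsort(-q[:,2])[:8]; print("high",q[i].round())
```

```text
S lime 538 [[512. 150.  45.]
 [572. 182. 102.]
 [595. 293. 156.]]
S blue 165 [[ 437. -201.  133.]
 [ 465. -187.  141.]
 [ 502. -170.  149.]]
bar 727 [ 479. -188.  136.] [ 0.974 -0.227 -0.012] (np.float64(-148.58041202557408), np.float64(128.34907791395491)) [[ 341. -220.  110.]
 [ 481. -189.  137.]
 [ 602. -153.  148.]]
high [[586. 238. 177.]
 [585. 243. 176.]
 [595. 234. 175.]
 [589. 230. 174.]
 [586. 229. 173.]
 [590. 237. 173.]
 [582. 253. 173.]
 [592. 252. 172.]]
T lime 626 [[503. 154.  73.]
 [566. 226. 114.]
 [594. 304. 150.]]
T blue 157 [[ 440. -196.  131.]
 [ 471. -182.  140.]
 [ 500. -168.  148.]]
bar 617 [ 469. -182.  136.] [-0.974  0.228 -0.002] (np.float64(-139.7917972657742), np.float64(135.5336131077967)) [[ 342. -215.  125.]
 [ 468. -181.  136.]
 [ 599. -150.  146.]]
high [[591. 247. 177.]
 [589. 252. 177.]
 [586. 236. 176.]
 [589. 231. 175.]
 [595. 247. 174.]
 [584. 242. 173.]
 [586. 245. 173.]
 [592. 229. 173.]]
```

View pics/crop.png

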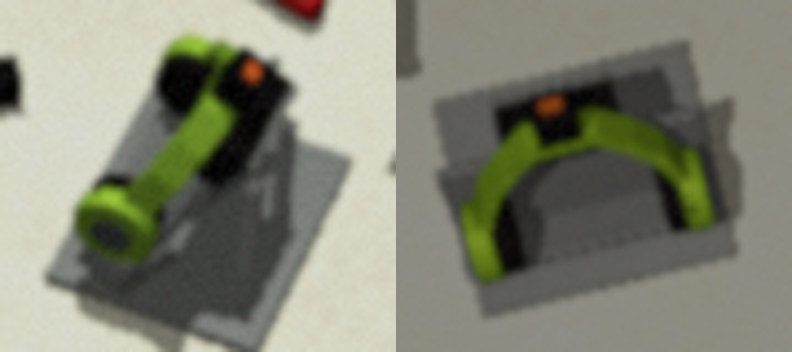

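The crop confirms it: the lime arch with the black battery block (orange dot at top-crop (550,105)) lies in the grey cradle. Now I'll fit yaw and offsets with the given sizes.

Run:
```python
from h import *
S=dict(np.load("scene0.npz")); T=dict(np.load("top0.npz"))
def axes(p):
    X=np.array([np.cos(p),np.sin(p),0]);Y=np.array([-X[1],X[0],0]);c,s=np.cos(np.pi/6),np.sin(np.pi/6)
    return np.stack([c*X-[0,0,s],Y,s*X+[0,0,c]])
for n,s in(("S",S),("T",T)):
    W=cloud(s); h=cv2.cvtColor(s["color"],cv2.COLOR_RGB2HSV)
    x0=(slice(185,265),slice(310,400)) if n=="S" else (slice(190,270),slice(228,318))
    lime=np.zeros((480,640),bool); lime[x0]=((h[...,0]>28)&(h[...,0]<50)&(h[...,1]>120)&(h[...,2]>50))[x0]
    P=W[lime]; P=P[~np.isnan(P).any(1)]; P=P[(P[:,2]>25)]
    best=[]
    for d in range(0,30):
        A=axes(np.radians(d)); Q=(P-[565,228,40])@A.T; b=Q[(Q[:,2]>65)]
        best.append((np.ptp(np.percentile(b[:,0],[4,96])),d))
    best.sort(); print(n,best[:5])
    for d in(best[0][1],14):
        A=axes(np.radians(d)); C=np.array([520,228,40.]); Q=(P-C)@A.T; b=Q[Q[:,2]>65]
        xm=np.percentile(b[:,0],[4,96]).mean(); ym=np.percentile(Q[:,1],[1,99]); zm=np.percentile(Q[:,2],[1,99])
        print(d,"x",xm,np.percentile(b[:,0],[4,96]),"y",ym,ym.mean(),"z",zm, "O",C+A.T@[xm,ym.mean(),0])
    # cradle base: grey low points
    g=np.zeros((480,640),bool); g[x0]=((h[...,1]<60)&(W[...,2]<22)&(W[...,2]>-10)&(h[...,2]<(110)))[x0]
    if n=="T":
        g[x0]=((h[...,2]<100))[x0]; lab=cv2.connectedComponentsWithStats(g.astype(np.uint8))
    # orange button
    o=np.zeros((480,640),bool); o[x0]=((h[...,0]<15)&(h[...,1]>120)&(h[...,2]>90))[x0]
    print("orange",o.sum(),np.nanmean(W[o],0) if o.any() else 0)
    bk=np.zeros((480,640),bool); bk[x0]=((h[...,2]<60)&(W[...,2]>140))[x0]
    p=W[bk|(o&(W[...,2]>140))]; print("blk",len(p),np.percentile(p,[3,50,97],axis=0).round())
    # sleeve
    x1=(slice(255,355),slice(190,280)) if n=="S" else (slice(205,310),slice(395,445))
    bl=np.zeros((480,640),bool); bl[x1]=((h[...,0]>98)&(h[...,0]<122)&(h[...,1]>120)&(h[...,2]>50))[x1]
    p=W[bl&(W[...,2]>115)]; u=np.array([.974,-.227,0]); v=np.array([.227,.974,0])
    t=(p-[470,-184,0])@u; w=(p-[470,-184,0])@v
    print("sleeve t",np.percentile(t,[1,10,50,90,99]).round(1),"w",np.percentile(w,[1,50,99]).round(1))
    mid=abs(t-np.percentile(t,[1,99]).mean())<18; k=np.argsort(-p[mid][:,2])[:12]; print(" mid top",np.c_[t[mid][k],w[mid][k],p[mid][k,2]].round(1).tolist())
    B=np.load(n+"bar.npy"); t=(B-[470,-184,0])@u; w=(B-[470,-184,0])@v
    for a in range(-140,140,20):
        m=(t>=a)&(t<a+20); print(a,m.sum(),np.median(w[m]).round(1),np.percentile(w[m],[5,95]).round(1),np.percentile(B[m,2],90).round(1),end=" | ")
    print()
```

```text
S [(np.float64(23.612334239469714), 19), (np.float64(23.697189824889925), 18), (np.float64(23.7395005255447), 20), (np.float64(23.748212737071437), 17), (np.float64(23.800037345207038), 16)]
19 x -0.933083015694379 [-12.89302879  11.02686275] y [-84.97742383  66.23686214] -9.370280847631506 z [  5.87490889 135.81897294] O [522.28661645 218.87714237  40.46654151]
14 x 1.7709409141969061 [-10.18991958  13.73180141] y [-82.54846811  67.21931557] -7.664576267332329 z [  9.33676467 136.0904408 ] O [523.34235179 220.93412513  39.11452954]
orange 35 [562.29444915 326.82664514 100.89125172]
blk 111 [[574. 226. 142.]
 [592. 232. 164.]
 [604. 252. 174.]]
sleeve t [-32.2 -28.6  -5.   29.7  33.4] w [-12.6  -3.    8.6]
 mid top [[16.0, -5.0, 147.2], [6.1, -1.6, 145.3], [16.4, -2.6, 145.3], [-5.4, 3.0, 144.8], [-11.4, 1.0, 144.1], [2.0, -5.0, 143.6], [-1.5, 0.1, 143.4], [0.9, -1.4, 143.2], [-7.9, -7.3, 143.1], [-9.7, -0.3, 143.0], [-13.8, -0.6, 142.8], [-13.2, 4.9, 142.6]]
-140 51 -3.5 [-7.5  5.2] 139.7 | -120 32 -0.9 [-6.3  5.5] 139.9 | -100 38 -1.6 [-6.7  4.3] 141.0 | -80 37 -0.9 [-6.6  5.4] 139
[... 1023 characters left out ...]
.9 12. ]
 mid top [[-15.2, 7.2, 146.0], [-2.9, 1.4, 145.8], [-17.2, 4.0, 145.6], [-16.0, -1.5, 144.2], [-7.5, -2.6, 144.0], [17.0, -0.6, 143.7], [-18.0, -4.8, 143.1], [0.6, -1.2, 142.9], [-9.6, 7.7, 142.5], [11.8, -1.9, 142.4], [-12.2, 7.2, 142.3], [2.7, 1.8, 142.1]]
-140 40 2.1 [-5.7  8.9] 138.6 | -120 39 1.6 [-5.4  7.1] 138.9 | -100 40 1.8 [-5.1  7.2] 139.0 | -80 38 1.6 [-4.2  7.5] 139.7 | -60 40 1.3 [-5.6  7. ] 138.7 | -40 62 1.6 [-9.6 13.3] 147.0 | -20 55 2.4 [-7.6 10. ] 142.8 | 0 55 1.6 [-7.4  9.4] 141.9 | 20 63 3.3 [-10.9  14.5] 145.0 | 40 37 1.3 [-5.   7.1] 138.8 | 60 36 1.5 [-4.5  6.7] 140.0 | 80 38 1.8 [-5.4  7. ] 141.1 | 100 35 1.1 [-5.8  6.7] 139.6 | 120 39 2.7 [-4.6  8. ] 138.3 |
```

Request:
{"fn": "apply_moves", "kwargs": {"xyz": [[0, 0, -50], [0, 0, -50], [0, 0, -50], [0, 0, -50], [38.5, -26.5, 0], [38.5, -26.5, 0], [38.5, -26.5, 0], [38.5, -26.5, 0], [38.5, -26.5, 0], [38.5, -26.5, 0], [38.5, -26.5, 0], [38.5, -26.5, 0], [38.5, -26.5, 0], [38.5, -26.5, 0], [38.5, -26.5, 0], [38.5, -26.5, 0], [38.5, -26.5, 0], [38.5, -26.5, 0]], "turn": [[0, 0, 0], [0, 0, 0], [0, 0, 0], [0, 0, 0], [0, 0, 0], [0, 0, 0], [0, 0, 0], [0, 0, 0], [0, 0, 0], [0, 0, 0], [0, 0, 0], [0, 0, 0], [0, 0, 0], [0, 0, 0], [0, 0, 0], [0, 0, 0], [0, 0, 0], [0, 0, 0]], "fingers": [91, 91, 91, 91, 91, 91, 91, 91, 91, 91, 91, 91, 91, 91, 91, 91, 91, 91]}}

```text
time_s: 2.35
position: [599.3, -199.8, 390.5]
orientation: [0.994, 0.112, -0.0, -0.0]
ft_force: [1.2, -0.8, 0.4]
opening: 1.0
grip_force: 0.0
```

```bash
cat >> h.py <<'E'
from scipy.spatial.transform import Rotation as Ro
def pose(yaw,tilt=0):  # tool x along (cos yaw,sin yaw), then tool z leant by tilt
    c,s=np.cos(yaw),np.sin(yaw); X=np.array([c,s,0]);Y=np.array([s,-c,0])
    return Ro.from_matrix(np.stack([X,Y,[0,0,-1]],1))*Ro.from_rotvec([0,-tilt,0])
def delta(p,R):
    s=get_state(); R0=Ro.from_quat(s["orientation"])
    print("t",s["time_s"],"pos",s["position"].round(1),"q",s["qpos"].round(2),"F",s["ft_force"].round(1),"open",s["opening"]*91.2,"grip",s["grip_force"])
    d=np.array(p)-s["position"]
    print("shift now-frame",R0.inv().apply(d).round(1),"turn",(R0.inv()*R).as_rotvec().round(4),"shift target-frame",R.inv().apply(d).round(1))
E
python3 - <<'E'
from h import *
delta([648,256,400],pose(np.radians(14),np.pi/6))
E
```

```text
t 2.35 pos [ 599.3 -199.8  390.5] q [-0.36  0.1   1.71 -0.    1.33  0.99] F [ 1.2 -0.8  0.4] open 91.17982490705516 grip 0.0
shift now-frame [ 148.7 -433.6   -9.5] turn [-0.0056 -0.5232 -0.0199] shift target-frame [ 131.6 -430.5  -87. ]
```

Request:
{"fn": "apply_moves", "kwargs": {"xyz": [[16.5, -48, -1], [16.5, -48, -1], [16.5, -48, -1], [16.5, -48, -1], [16.5, -48, -1], [16.5, -48, -1], [16.5, -48, -1], [16.5, -48, -1], [16.5, -48, -1], [0, 0, 0], [0, 0, 0], [0, 0, 0], [0, 0, 0], [0, 0, 0], [0, 0, 0], [0, 0, 0]], "turn": [[0, 0, 0], [0, 0, 0], [0, 0, 0], [0, 0, 0], [0, 0, 0], [0, 0, 0], [0, 0, 0], [0, 0, 0], [0, 0, 0], [0, 0, -0.02], [0, -0.105, 0], [0, -0.105, 0], [0, -0.105, 0], [0, -0.105, 0], [0, -0.1035, 0], [0, 0, 0]], "fingers": [91, 91, 91, 91, 91, 91, 91, 91, 91, 91, 91, 91, 91, 91, 91, 91]}}

```text
time_s: 4.35
position: [647.9, 252.2, 397.7]
orientation: [0.958, 0.117, -0.258, 0.032]
ft_force: [-0.2, -0.6, 0.1]
opening: 0.998
grip_force: 0.0
```

Run:
```python
from h import *
R=pose(np.radians(14),np.pi/6)
delta([647.7,255.8,260.8],R); delta([589.5,241.3,156.9],R)
```

```text
t 4.35 pos [647.9 252.2 397.7] q [0.32 0.48 1.28 0.04 1.9  1.65] F [-0.2 -0.6  0.1] open 91.05268543347688 grip 0.0
shift now-frame [ 69.3  -3.5 118.1] turn [-0.0006  0.0025 -0.0011] shift target-frame [ 69.   -3.5 118.2]
t 4.35 pos [647.9 252.2 397.7] q [0.32 0.48 1.28 0.04 1.9  1.65] F [-0.2 -0.6  0.1] open 91.05268543347688 grip 0.0
shift now-frame [ 69.6  -3.5 238. ] turn [-0.0006  0.0025 -0.0011] shift target-frame [ 69.   -3.5 238.2]
```

Request:
{"fn": "apply_moves", "kwargs": {"xyz": [[35, -1.5, 0], [34.5, -2, 0], [0, 0, 45], [0, 0, 45], [0, 0, 45], [0, 0, 43], [0, 0, 0], [0, 0, 0]], "turn": [[0, 0, 0], [0, 0, 0], [0, 0, 0], [0, 0, 0], [0, 0, 0], [0, 0, 0], [0, 0, 0], [0, 0, 0]], "fingers": [91, 80, 70, 60, 60, 60, 60, 60]}}

```text
time_s: 5.35
position: [620.0, 249.6, 212.8]
orientation: [0.959, 0.118, -0.255, 0.031]
ft_force: [-0.3, 1.0, 0.1]
opening: 0.656
grip_force: 0.0
```

Run:
```python
from h import *
R=pose(np.radians(14),np.pi/6); delta([589.5,241.3,156.9],R)
s=snapshot("scene");t=snapshot("top")
st=get_state();R0=Ro.from_quat(st["orientation"])
f=lambda s:240/np.tan(np.radians(s["fovy"]/2))
for n,s in(("S",s),("T",t)):
    c=s["color"].copy()
    for z in(11,30,60,71):
        X=s["R"]@(st["position"]+R0.apply([0,0,z]))+s["t"]; u=X[:2]/X[2]*f(s)+[s["cx"],s["cy"]]; print(n,z,u.round(1))
a=cv2.resize(s["color"][170:270,300:400],None,fx=1,fy=1)
s=snapshot("scene")
im=np.hstack([cv2.resize(s["color"][160:270,300:410],(400,400),interpolation=2),cv2.resize(t["color"][170:280,218:328],(400,400),interpolation=2)])
cv2.imwrite("pics/pre.png",im[:,:,::-1])
```

```text
t 5.35 pos [620.  249.6 212.8] q [0.33 0.57 1.49 0.04 1.61 1.65] F [-0.3  1.   0.1] open 59.83169645419656 grip 0.0
shift now-frame [ 0.4  0.8 64.3] turn [-0.0006 -0.0035 -0.0004] shift target-frame [ 0.6  0.7 64.3]
S 11 [374.9 193.9]
S 30 [371.1 197.1]
S 60 [365.3 201.9]
S 71 [363.3 203.6]
T 11 [259.2 204.7]
T 30 [260.8 209.1]
T 60 [263.2 215.8]
T 71 [264.1 218.2]
```

View pics/pre.png

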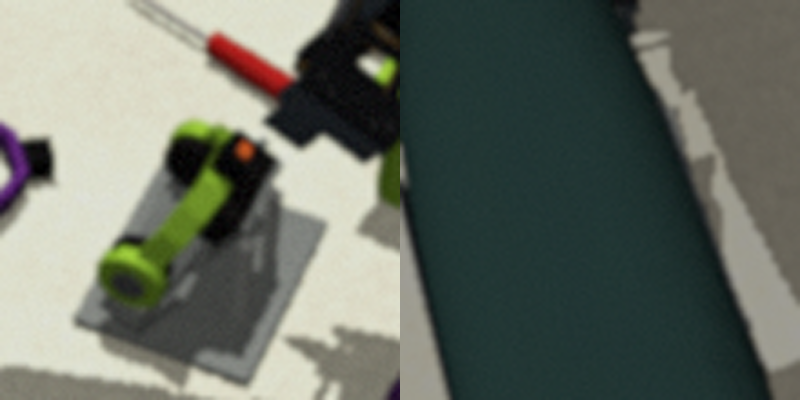

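The scene view shows the orange dot at (368,201) and the gripper's path passing through (365,202), so they line up. I'll move in and close.

Request:
{"fn": "apply_moves", "kwargs": {"xyz": [[0.5, 0.5, 20], [0, 0, 16], [0, 0, 14], [0, 0, 14], [0, 0, 0], [0, 0, 0], [0, 0, 0], [0, 0, 0], [0, 0, 0], [0, 0, 0], [0, 0, 0], [0, 0, 0]], "turn": [[0, 0, 0], [0, 0, 0], [0, 0, 0], [0, 0, 0], [0, 0, 0], [0, 0, 0], [0, 0, 0], [0, 0, 0], [0, 0, 0], [0, 0, 0], [0, 0, 0], [0, 0, 0]], "fingers": [60, 60, 60, 60, 60, 45, 35, 28, 20, 20, 20, 20]}}

```text
time_s: 7.0
position: [588.2, 241.3, 155.1]
orientation: [0.959, 0.117, -0.257, 0.031]
ft_force: [-0.4, -0.9, 0.4]
opening: 0.22
grip_force: 0.0
```

Run:
```python
from h import *
R=pose(np.radians(14),np.pi/6); delta([589.5,241.3,156.9],R)
s=snapshot("scene")
cv2.imwrite("pics/grip.png",cv2.resize(s["color"][160:270,300:410],(500,500),interpolation=2)[:,:,::-1])
```

```text
t 7.0 pos [588.2 241.3 155.1] q [0.33 0.58 1.58 0.04 1.5  1.64] F [-0.4 -0.9  0.4] open 20.033447670181463 grip 0.0
shift now-frame [ 0.2  0.3 -2.2] turn [-0.0003 -0.0001 -0.0005] shift target-frame [ 0.2  0.3 -2.2]
```

View pics/grip.png

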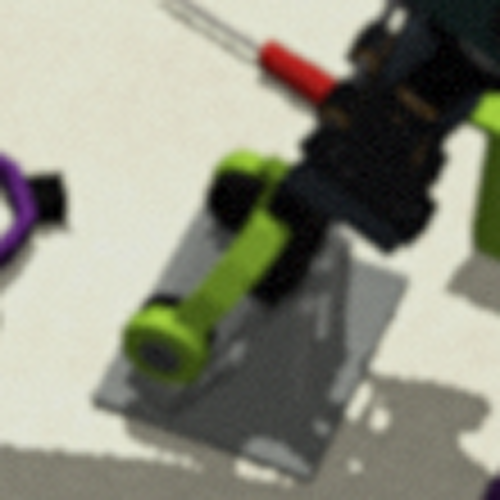

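Run:
```python
from h import *
s=snapshot("scene"); t=snapshot("top"); st=get_state(); R0=Ro.from_quat(st["orientation"])
W=cloud(s); c=s["color"]
Q=R0.inv().apply((W.reshape(-1,3)-st["position"])).reshape(W.shape)
f=240/np.tan(np.radians(s["fovy"]/2))
for z in(-60,-8,0,11):
    X=s["R"]@(st["position"]+R0.apply([0,0,z]))+s["t"]; print(z,(X[:2]/X[2]*f+[s["cx"],s["cy"]]).round(1))
S=dict(np.load("scene0.npz"));W0=cloud(S)
Q0=R0.inv().apply((W0.reshape(-1,3)-st["position"])).reshape(W.shape)
m=np.zeros((480,640),bool); m[190:225,345:390]=True
m&=(W0[...,2]>130)&(S["color"].max(-1)<75)
q=Q0[m]; print("block before, tool frame",len(q)); print(np.percentile(q,[2,25,50,75,98],axis=0).round(1))
for v in range(196,222,3): print(v,[(u,Q0[v,u].round().astype(int).tolist(),Q[v,u].round().astype(int).tolist(),c[v,u].tolist()) for u in range(356,376,4)])
```

```text
-60 [375.7 193.3]
-8 [365.5 201.7]
0 [364. 203.]
11 [361.9 204.7]
block before, tool frame 177
[[-13.4 -28.5 -17.7]
 [ -5.7   0.2  -7.4]
 [  8.   10.5   9.3]
 [ 18.7  14.   14.3]
 [ 29.1  36.4  19.5]]
196 [(356, [-11, -64, 73], [-11, -62, 70], [127, 165, 45]), (360, [-11, -36, 30], [-12, -33, 26], [104, 136, 36]), (364, [-12, -11, -11], [-40, 79, -117], [91, 100, 76]), (368, [41, -153, 146], [-36, 88, -136], [15, 17, 18]), (372, [54, -167, 151], [-30, 89, -146], [10, 10, 10])]
199 [(356, [-5, -59, 79], [-4, -62, 82], [30, 37, 18]), (360, [-12, -12, 11], [-13, -9, 7], [66, 89, 28]), (364, [-9, 1, -14], [-35, 81, -110], [21, 21, 30]), (368, [0, -5, -17], [-28, 82, -120], [21, 24, 25]), (372, [32, -79, 60], [-24, 88, -136], [11, 12, 16])]
202 [(356, [-2, -49, 76], [-2, -47, 75], [16, 17, 12]), (360, [-13, 11, -6], [-14, 14, -10], [29, 36, 19]), (364, [-5, 8, -12], [-5, 7, -12], [14, 14, 14]), (368, [4, 2, -15], [-22, 82, -111], [22, 26, 30]), (372, [22, -29, 12], [-14, 77, -114], [22, 24, 28])]
205 [(356, [-13, 8, 17], [-13, 8, 17], [52, 68, 17]), (360, [-7, 14, 0], [-7, 13, 1], [9, 10,
[... 807 characters left out ...]
4, [17, 21, 12], [18, 19, 15], [8, 7, 6]), (368, [28, 11, 14], [28, 10, 16], [7, 4, 4]), (372, [73, -91, 128], [73, -92, 130], [79, 80, 76])]
217 [(356, [5, 35, 26], [5, 34, 27], [114, 148, 43]), (360, [11, 36, 13], [14, 30, 22], [40, 53, 16]), (364, [24, 22, 21], [21, 29, 12], [9, 3, 9]), (368, [32, 19, 14], [33, 17, 17], [42, 41, 42]), (372, [55, -25, 59], [54, -22, 55], [103, 103, 99])]
220 [(356, [12, 33, 39], [10, 39, 31], [86, 114, 32]), (360, [18, 36, 24], [18, 37, 23], [6, 4, 6]), (364, [27, 31, 20], [27, 32, 18], [9, 7, 7]), (368, [35, 29, 13], [37, 24, 19], [56, 57, 53]), (372, [63, -25, 70], [64, -30, 75], [75, 78, 73])]<stdin>:13: RuntimeWarning: invalid value encountered in cast
```

Run:
```python
from h import *
s=snapshot("scene"); st=get_state(); R0=Ro.from_quat(st["orientation"])
W=cloud(s); S=dict(np.load("scene0.npz")); f=240/np.tan(np.radians(s["fovy"]/2))
m=(S["z_map"]-s["z_map"]>15)&(s["z_map"]>0); m[:, :340]=0; m[:,460:]=0; m[:120]=0
m=cv2.morphologyEx(m.astype(np.uint8),cv2.MORPH_OPEN,np.ones((2,2)))>0
q=R0.inv().apply(W[m]-st["position"])
for a in range(-200,40,20):
    k=(q[:,2]>=a)&(q[:,2]<a+20)
    if k.sum()>3: print(a,k.sum(),np.percentile(q[k],[3,50,97],axis=0).round().tolist())
c=cv2.resize(s["color"][150:250,320:420],(600,600),interpolation=2)
for p in [(0,0,-8),(0,0,11),(0,24,11),(16,24,11),(-16,24,11),(16,24,-60),(-16,24,-60),(38,89,-68),(-38,89,-68)]:
    X=s["R"]@(st["position"]+R0.apply(p))+s["t"]; u=X[:2]/X[2]*f+[s["cx"],s["cy"]]; print(p,u.round(1))
    cv2.circle(c,tuple(int(x) for x in (u-[320,150])*6),4,(255,0,255) if p[1]<50 else (255,255,0),-1)
cv2.imwrite("pics/dbg.png",c[:,:,::-1])
```

```text
-200 31 [[-40.0, 8.0, -198.0], [-25.0, 15.0, -190.0], [33.0, 17.0, -180.0]]
-180 126 [[-26.0, -1.0, -179.0], [-5.0, 13.0, -169.0], [20.0, 18.0, -160.0]]
-160 550 [[-37.0, -12.0, -157.0], [-7.0, 61.0, -145.0], [29.0, 89.0, -140.0]]
-140 402 [[-40.0, -54.0, -140.0], [-11.0, 27.0, -127.0], [34.0, 88.0, -121.0]]
-120 199 [[-38.0, -299.0, -120.0], [-16.0, 78.0, -112.0], [115.0, 83.0, -102.0]]
-100 8 [[-22.0, -310.0, -99.0], [66.0, -192.0, -97.0], [129.0, 57.0, -87.0]]
-80 6 [[130.0, -309.0, -76.0], [134.0, -308.0, -70.0], [138.0, -304.0, -63.0]]
-60 29 [[72.0, -310.0, -58.0], [134.0, -176.0, -46.0], [148.0, -116.0, -40.0]]
-40 18 [[-18.0, -307.0, -39.0], [86.0, -138.0, -34.0], [151.0, 15.0, -21.0]]
-20 17 [[34.0, -309.0, -18.0], [77.0, -142.0, -14.0], [173.0, -55.0, -2.0]]
0 11 [[70.0, -310.0, 4.0], [177.0, -305.0, 15.0], [184.0, -85.0, 20.0]]
20 7 [[165.0, -309.0, 21.0], [187.0, -307.0, 26.0], [192.0, -248.0, 36.0]]
(0, 0, -8) [365.5 201.7]
(0, 0, 11) [361.9 204.7]
(0, 24, 11) [358.7 210.9]
(16, 24, 11) [363.4 214.4]
(-16, 24, 11) [354.1 207.5]
(16, 24, -60) [377.4 203.3]
(-16, 24, -60) [367.7 196.1]
(38, 89, -68) [377. 225.]
(-38, 89, -68) [353.3 207.5]
```

View pics/dbg.png

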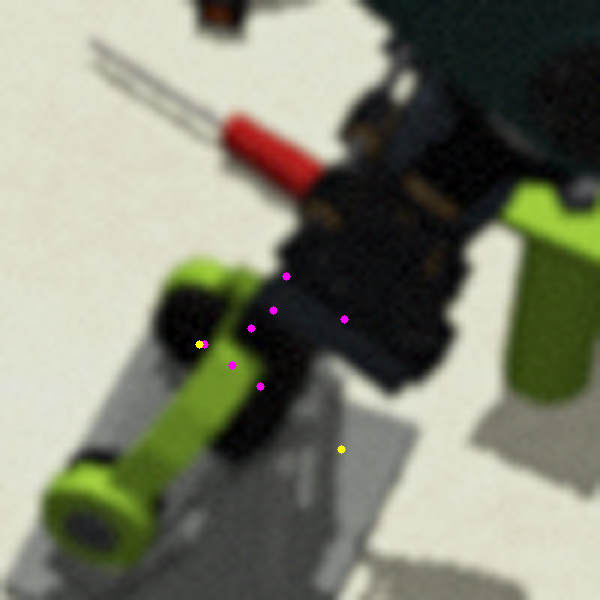

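The fingers closed to 20 mm without holding anything. In depth, the body seems about 35 mm further back than the nominal tool frame. I'll retract and turn the fingers towards the camera to check where they really are.

Request:
{"fn": "apply_moves", "kwargs": {"xyz": [[0, 0, -30], [0, 0, -40], [0, 0, -40], [0, 0, -40], [0, 0, 0], [0, 0, 0], [0, 0, 0], [0, 0, 0], [0, 0, 0], [0, 0, 0], [0, 0, 0], [0, 0, 0], [0, 0, 0], [0, 0, 0]], "turn": [[0, 0, 0], [0, 0, 0], [0, 0, 0], [0, 0, 0], [0, 0.1, 0], [0, 0.1, 0], [0, 0.1, 0], [0, 0.1, 0], [0, 0.1, 0], [0, 0.1, 0], [0, 0.1, 0], [0, 0.1, 0], [0, 0.1, 0], [0, 0, 0]], "fingers": [60, 60, 60, 60, 60, 60, 60, 60, 60, 60, 60, 60, 60, 60]}}

```text
time_s: 8.95
position: [659.7, 259.1, 284.8]
orientation: [0.975, 0.12, 0.185, -0.023]
ft_force: [0.6, 0.2, 0.1]
opening: 0.656
grip_force: 0.0
```

Run:
```python
from h import *
s=snapshot("scene"); st=get_state(); R0=Ro.from_quat(st["orientation"])
W=cloud(s); S=dict(np.load("scene0.npz")); f=240/np.tan(np.radians(s["fovy"]/2))
print(st["position"],R0.as_matrix()[:,2],st["opening"])
q=R0.inv().apply(np.nan_to_num(W,nan=9e3).reshape(-1,3)-st["position"])
q=q[(abs(q[:,0])<45)&(abs(q[:,1])<100)&(q[:,2]<60)&(q[:,2]>-200)]
for a in range(-200,60,10):
    k=(q[:,2]>=a)&(q[:,2]<a+10)
    if k.sum()>3: print(a,k.sum(),np.percentile(q[k],[3,50,97],axis=0).round()[:,:2].tolist(),np.histogram(q[k,1],[-90,-50,-30,-10,10,30,50,90])[0])
X=s["R"]@st["position"]+s["t"]; u=(X[:2]/X[2]*f+[s["cx"],s["cy"]]).astype(int); a=np.clip(u-60,0,400); print(u,a)
c=cv2.resize(s["color"][a[1]:a[1]+120,a[0]:a[0]+120],(600,600),interpolation=2)
for p in [(0,0,0),(0,30,11),(0,-30,11),(0,30,-68),(0,-30,-68)]:
    X=s["R"]@(st["position"]+R0.apply(p))+s["t"]; v=X[:2]/X[2]*f+[s["cx"],s["cy"]]
    cv2.circle(c,tuple(int(x) for x in (v-a)*5),4,(255,0,255),-1)
cv2.imwrite("pics/dbg2.png",c[:,:,::-1])
```

```text
[660.50246515 259.33797005 285.22849946] [ 0.35530328  0.08838653 -0.93056295] 0.6562701454866214
-200 59 [[-35.0, -42.0], [32.0, 10.0], [37.0, 19.0]] [ 0  8  9 13 29  0  0]
-190 65 [[-23.0, 7.0], [0.0, 13.0], [20.0, 17.0]] [ 0  0  0 11 54  0  0]
-180 111 [[-23.0, -41.0], [11.0, 12.0], [24.0, 17.0]] [ 0  8  8 24 71  0  0]
-170 118 [[-21.0, -47.0], [18.0, 10.0], [24.0, 17.0]] [ 2 17 14 24 61  0  0]
-160 139 [[-24.0, -48.0], [18.0, 11.0], [25.0, 25.0]] [ 4 19 14 23 76  1  2]
-150 668 [[-33.0, -85.0], [11.0, 53.0], [34.0, 89.0]] [109  18  13  16 115  51 330]
-140 215 [[-32.0, -76.0], [20.0, 37.0], [36.0, 88.0]] [23  9 13 21 34 20 93]
-130 278 [[-32.0, -76.0], [28.0, 16.0], [36.0, 83.0]] [47 53 17 12 21 45 82]
-120 225 [[-34.0, -77.0], [25.0, 53.0], [36.0, 83.0]] [ 31  38   6  14   9  13 114]
-110 73 [[-34.0, -78.0], [12.0, 78.0], [35.0, 82.0]] [ 9 12  0  0  0  5 47]
-100 19 [[-4.0, -43.0], [5.0, -35.0], [16.0, 1.0]] [ 0 18  0  0  0  1  0]
-90 39 [[-14.0, -44.0], [9.0, -33.0], [15.0, 37.0]] [ 0 29  3  0  1  6  0]
-80 58 [[-13.0, -40.0], [11.0, -29.0], [17.0, 44.0]] [ 0 28  8  0  0 22  0]
-70 69 [[-17.0, -38.0], [4.0, 38.0], [15.0, 43.0]] [ 0 21  4  0  0 44  0]
-60 72 [[-17.0, -36.0], [6.0, 36.0], [15.0, 42.0]] [ 0 23  7  0  1 41  0]
-50 75 [[-16.0, -38.0], [1.0, 34.0], [16.0, 41.0]] [ 0 25  8  0  1 41  0]
-40 83 [[-18.0, -36.0], [2.0, 32.0], [16.0, 40.0]] [ 0 37  3  0  1 42  0]
-30 38 [[-17.0, -37.0], [1.0, -31.0], [14.0, 38.0]] [ 0 24  0  0  0 14  0]
[394 177] [334 117]
```

View pics/dbg2.png

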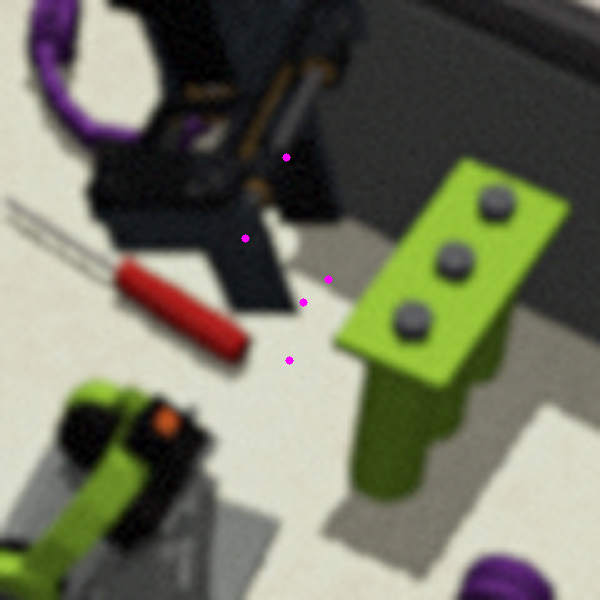

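The picture shows the finger ends at z ≈ -26 mm in the reported tool frame, against a nominal +11. So the real fingertips sit 37 mm short, with x and y centred. I'll go back and advance that much further.

Request:
{"fn": "apply_moves", "kwargs": {"xyz": [[0, 0, 0], [0, 0, 0], [0, 0, 0], [0, 0, 0], [0, 0, 0], [0, 0, 0], [0, 0, 0], [0, 0, 0], [0, 0, 0], [0, 0, 50], [0, 0, 50], [0, 0, 20], [0, 0, 0], [0, 0, 0]], "turn": [[0, -0.1, 0], [0, -0.1, 0], [0, -0.1, 0], [0, -0.1, 0], [0, -0.1, 0], [0, -0.1, 0], [0, -0.1, 0], [0, -0.1, 0], [0, -0.1, 0], [0, 0, 0], [0, 0, 0], [0, 0, 0], [0, 0, 0], [0, 0, 0]], "fingers": [60, 60, 60, 60, 60, 60, 60, 60, 60, 60, 60, 60, 60, 60]}}

```text
time_s: 10.75
position: [604.5, 245.5, 183.0]
orientation: [0.959, 0.118, -0.256, 0.031]
ft_force: [1.4, 0.3, -0.3]
opening: 0.658
grip_force: 0.0
```

Run:
```python
from h import *
a=np.radians(14); zh=np.array([.5*np.cos(a),.5*np.sin(a),.866])
delta(np.array([524,225,40])+99*zh,pose(a,np.pi/6))
```

```text
t 10.75 pos [604.5 245.5 183. ] q [0.33 0.57 1.54 0.04 1.55 1.65] F [ 1.4  0.3 -0.3] open 60.02071012972173 grip 0.0
shift now-frame [-0.6  0.4 66.3] turn [-0.0006 -0.0025 -0.0004] shift target-frame [-0.4  0.4 66.3]
```

Request:
{"fn": "apply_moves", "kwargs": {"xyz": [[0, 0, 18], [0, 0, 15], [0, 0, 12], [0, 0, 10], [0, 0, 10], [0, 0, 0], [0, 0, 0], [0, 0, 0], [0, 0, 0], [0, 0, 0], [0, 0, 0], [0, 0, 0]], "turn": [[0, 0, 0], [0, 0, 0], [0, 0, 0], [0, 0, 0], [0, 0, 0], [0, 0, 0], [0, 0, 0], [0, 0, 0], [0, 0, 0], [0, 0, 0], [0, 0, 0], [0, 0, 0]], "fingers": [60, 60, 60, 60, 60, 60, 50, 40, 34, 28, 22, 22]}}

```text
time_s: 12.25
position: [571.8, 236.8, 125.3]
orientation: [0.959, 0.117, -0.256, 0.032]
ft_force: [3.2, -2.2, 5.5]
opening: 0.31
grip_force: 30.0
```

Run:
```python
from h import *
a=np.radians(14); zh=np.array([.5*np.cos(a),.5*np.sin(a),.866])
delta(np.array([524,225,40])+99*zh,pose(a,np.pi/6))
```

```text
t 12.25 pos [571.8 236.8 125.3] q [0.33 0.59 1.63 0.04 1.44 1.64] F [ 3.2 -2.2  5.5] open 28.22789653951119 grip 30.035794908974367
shift now-frame [ 0.  -0.1 -0.5] turn [ 0.0001 -0.001  -0.0011] shift target-frame [ 0.  -0.1 -0.5]
```

It is gripped at 28.2 mm with 30 N. Now I'll pull along the headset's z.

Request:
{"fn": "apply_moves", "kwargs": {"xyz": [[0, 0, -4], [0, 0, -8], [0, 0, -12], [0, 0, -16], [0, 0, -20], [0, 0, -25], [0, 0, -25], [0, 0, -30], [0, 0, -30], [0, 0, -20], [0, 0, -10], [0, 0, 0], [0, 0, 0]], "turn": [[0, 0, 0], [0, 0, 0], [0, 0, 0], [0, 0, 0], [0, 0, 0], [0, 0, 0], [0, 0, 0], [0, 0, 0], [0, 0, 0], [0, 0, 0], [0, 0, 0], [0, 0, 0], [0, 0, 0]], "fingers": [22, 22, 22, 22, 22, 22, 22, 22, 22, 22, 22, 22, 22]}}

```text
time_s: 13.88
position: [667.6, 261.1, 297.1]
orientation: [0.959, 0.117, -0.258, 0.032]
ft_force: [-0.2, 0.7, -3.2]
opening: 0.307
grip_force: 30.0
```

Run:
```python
from h import *
delta([560,240,420],pose(np.radians(-13.1)))
s=snapshot("scene"); st=get_state(); R0=Ro.from_quat(st["orientation"])
W=cloud(s); h=cv2.cvtColor(s["color"],cv2.COLOR_RGB2HSV)
q=R0.inv().apply(np.nan_to_num(W,nan=9e3).reshape(-1,3)-st["position"]).reshape(W.shape)
l=(h[...,0]>28)&(h[...,0]<50)&(h[...,1]>120)&(abs(q[...,0])<70)&(abs(q[...,1])<110)&(abs(q[...,2])<140)
p=q[l]; print(len(p),np.percentile(p,[2,10,50,90,98],axis=0).round(1))
```

```text
t 13.875 pos [667.6 261.1 297.1] q [0.32 0.58 1.31 0.04 1.77 1.65] F [-0.2  0.7 -3.2] open 28.01156294660621 grip 29.985153343014588
shift now-frame [-156.4   -5.5  -51.4] turn [0.1241 0.5151 0.4614] shift target-frame [-100.1   44.9 -122.9]
656 [[ -25.7  -67.8 -111.8]
 [ -19.2  -57.4  -20. ]
 [  -4.    57.    35.4]
 [  12.7   76.3   70.2]
 [  31.6   79.4   90.6]]
```

Request:
{"fn": "apply_moves", "kwargs": {"xyz": [[0, 0, -15], [0, 0, -15], [0, 0, -15], [0, 0, -15], [0, 0, -15], [0, 0, 0], [0, 0, 0], [0, 0, 0], [0, 0, 0], [0, 0, 0], [0, 0, 0]], "turn": [[0, 0.105, 0], [0, 0.105, 0], [0, 0.105, 0], [0, 0.105, 0], [0, 0.1036, 0], [0, 0, 0.09], [0, 0, 0.1], [0, 0, 0.1], [0, 0, 0.1], [0, 0, 0.083], [0, 0, 0]], "fingers": [22, 22, 22, 22, 22, 22, 22, 22, 22, 22, 22]}}

```text
time_s: 15.3
position: [689.9, 266.6, 367.9]
orientation: [0.993, -0.114, -0.001, 0.0]
ft_force: [-0.8, 0.1, -3.9]
opening: 0.301
grip_force: 30.0
```

Run:
```python
from h import *
delta([470,-184,340],pose(np.radians(-13.1)))
```

```text
t 15.3 pos [689.9 266.6 367.9] q [0.34 0.3  1.51 0.   1.33 2.14] F [-0.8  0.1 -3.9] open 27.495909401925417 grip 29.96066004037857
shift now-frame [-112.   488.7   28.4] turn [ 0.0007  0.0012 -0.    ] shift target-frame [-112.   488.7   27.9]
```

Request:
{"fn": "apply_moves", "kwargs": {"xyz": [[-5, 20, 0], [-9, 41, 2], [-9, 41, 2], [-9, 41, 2], [-9, 41, 2], [-9, 41, 2], [-9, 41, 2], [-9, 41, 2], [-9, 41, 2], [-9, 41, 2], [-9, 41, 2], [-9, 41, 5], [-8, 17.5, 5], [0, 0, 0], [0, 0, 0], [0, 0, 0]], "turn": [[0, 0, 0], [0, 0, 0], [0, 0, 0], [0, 0, 0], [0, 0, 0], [0, 0, 0], [0, 0, 0], [0, 0, 0], [0, 0, 0], [0, 0, 0], [0, 0, 0], [0, 0, 0], [0, 0, 0], [0, 0, 0], [0, 0, 0], [0, 0, 0]], "fingers": [22, 22, 22, 22, 22, 22, 22, 22, 22, 22, 22, 22, 22, 22, 22, 22]}}

```text
time_s: 17.3
position: [470.8, -182.8, 338.7]
orientation: [0.994, -0.114, 0.0, -0.0]
ft_force: [-0.1, 0.4, -3.1]
opening: 0.3
grip_force: 30.0
```

Run:
```python
from h import *
delta([470,-184,135],pose(np.radians(-13.1)))
s=snapshot("scene"); t=snapshot("top"); st=get_state(); R0=Ro.from_quat(st["orientation"])
for n,k in(("S",s),("T",t)):
    W=cloud(k); h=cv2.cvtColor(k["color"],cv2.COLOR_RGB2HSV)
    q=R0.inv().apply(np.nan_to_num(W,nan=9e3).reshape(-1,3)-st["position"]).reshape(W.shape)
    l=(h[...,0]>28)&(h[...,0]<50)&(h[...,1]>120)&(abs(q[...,0])<70)&(abs(q[...,1])<110)&(abs(q[...,2])<140)
    p=q[l]
    if len(p)<20: print(n,len(p));continue
    print(n,len(p),np.percentile(p,[2,50,98],axis=0).round(1).tolist())
    for a in range(-20,110,20):
        m=(p[:,2]>=a)&(p[:,2]<a+20); print(a,m.sum(),np.percentile(p[m],[4,50,96],axis=0).round()[:,:2].tolist() if m.sum()>3 else 0)
cv2.imwrite("pics/above.png",cv2.resize(s["color"][150:380,130:360],(600,600),interpolation=2)[:,:,::-1])
```

```text
t 17.3 pos [ 470.8 -182.8  338.7] q [-0.42 -0.1   2.    0.    1.24  1.38] F [-0.1  0.4 -3.1] open 27.385928200909444 grip 29.992395043373108
shift now-frame [ -0.6   1.4 203.7] turn [-0.0002 -0.0004  0.0007] shift target-frame [ -0.5   1.4 203.7]
S 835 [[-10.5, -73.5, -26.5], [9.8, 37.5, 24.5], [26.6, 77.5, 72.5]]
-20 202 [[-8.0, -45.0], [7.0, 29.0], [12.0, 47.0]]
0 119 [[-5.0, -57.0], [8.0, 50.0], [12.0, 61.0]]
20 104 [[-6.0, -69.0], [8.0, 62.0], [13.0, 74.0]]
40 249 [[-12.0, -74.0], [14.0, 62.0], [25.0, 78.0]]
60 79 [[14.0, -72.0], [25.0, 64.0], [28.0, 78.0]]
80 4 [[14.0, 69.0], [20.0, 77.0], [23.0, 78.0]]
100 0 0
T 119 [[-38.4, -89.9, -135.3], [-4.4, -74.0, 45.2], [23.4, 29.5, 59.5]]
-20 0 0
0 0 0
20 9 [[-7.0, -77.0], [-0.0, -71.0], [8.0, -69.0]]
40 98 [[-23.0, -79.0], [-3.0, -74.0], [22.0, -67.0]]
60 2 0
80 0 0
100 0 0
```

View pics/above.png

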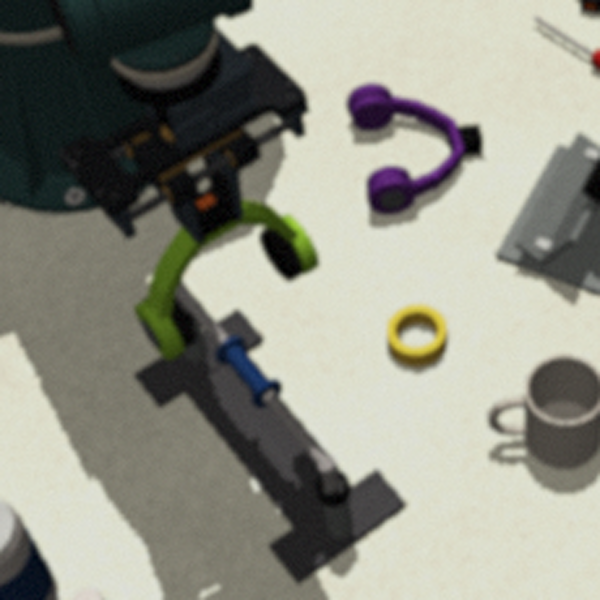

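Picture: the headset is upright above the blue sleeve, centred within about 2 mm. I'll lower it, quickly at first and then in fine steps.

Request:
{"fn": "apply_moves", "kwargs": {"xyz": [[-0.5, 1, 15], [0, 0, 25], [0, 0, 30], [0, 0, 30], [0, 0, 30], [0, 0, 25], [0, 0, 18], [0, 0, 10], [0, 0, 4], [0, 0, 0], [0, 0, 0]], "turn": [[0, 0, 0], [0, 0, 0], [0, 0, 0], [0, 0, 0], [0, 0, 0], [0, 0, 0], [0, 0, 0], [0, 0, 0], [0, 0, 0], [0, 0, 0], [0, 0, 0]], "fingers": [22, 22, 22, 22, 22, 22, 22, 22, 22, 22, 22]}}

```text
time_s: 18.77
position: [470.1, -184.5, 152.2]
orientation: [0.993, -0.114, 0.001, 0.0]
ft_force: [0.1, 0.1, -3.8]
opening: 0.303
grip_force: 30.0
```

Request:
{"fn": "apply_moves", "kwargs": {"xyz": [[0, 0, 2], [0, 0, 2], [0, 0, 2], [0, 0, 0]], "turn": [[0, 0, 0], [0, 0, 0], [0, 0, 0], [0, 0, 0]], "fingers": [22, 22, 22, 22]}}

```text
time_s: 19.27
position: [469.6, -184.3, 145.4]
orientation: [0.993, -0.114, -0.0, -0.0]
ft_force: [-0.5, 0.3, -2.6]
opening: 0.306
grip_force: 30.0
```

Request:
{"fn": "apply_moves", "kwargs": {"xyz": [[0, 0, 1.5], [0, 0, 1.5], [0, 0, 1.5], [0, 0, 0]], "turn": [[0, 0, 0], [0, 0, 0], [0, 0, 0], [0, 0, 0]], "fingers": [22, 22, 22, 22]}}

```text
time_s: 19.77
position: [469.6, -184.3, 140.9]
orientation: [0.993, -0.114, -0.0, -0.0]
ft_force: [1.1, -0.1, -3.2]
opening: 0.306
grip_force: 30.0
```

Request:
{"fn": "apply_moves", "kwargs": {"xyz": [[0, 0, 1], [0, 0, 1], [0, 0, 1], [0, 0, 0]], "turn": [[0, 0, 0], [0, 0, 0], [0, 0, 0], [0, 0, 0]], "fingers": [22, 22, 22, 22]}}

```text
time_s: 20.27
position: [469.6, -184.4, 138.0]
orientation: [0.993, -0.114, -0.0, -0.0]
ft_force: [-0.8, -0.3, -2.9]
opening: 0.304
grip_force: 30.0
```

Request:
{"fn": "apply_moves", "kwargs": {"xyz": [[0, 0, 1], [0, 0, 1], [0, 0, 0]], "turn": [[0, 0, 0], [0, 0, 0], [0, 0, 0]], "fingers": [22, 22, 22]}}

```text
time_s: 20.65
position: [469.7, -184.3, 136.0]
orientation: [0.993, -0.114, -0.0, -0.0]
ft_force: [-0.9, -0.4, -3.6]
opening: 0.307
grip_force: 30.0
```

Request:
{"fn": "apply_moves", "kwargs": {"xyz": [[0, 0, 1], [0, 0, 1], [0, 0, 0]], "turn": [[0, 0, 0], [0, 0, 0], [0, 0, 0]], "fingers": [22, 22, 22]}}

```text
time_s: 21.02
position: [469.6, -184.3, 134.0]
orientation: [0.993, -0.114, -0.0, -0.0]
ft_force: [-0.4, -0.6, -2.8]
opening: 0.302
grip_force: 30.0
```

Request:
{"fn": "apply_moves", "kwargs": {"xyz": [[0, 0, 0.7], [0, 0, 0.7], [0, 0, 0]], "turn": [[0, 0, 0], [0, 0, 0], [0, 0, 0]], "fingers": [22, 22, 22]}}

```text
time_s: 21.4
position: [469.7, -184.3, 132.6]
orientation: [0.993, -0.114, 0.0, -0.0]
ft_force: [0.2, -0.1, -3.2]
opening: 0.306
grip_force: 30.0
```

Request:
{"fn": "apply_moves", "kwargs": {"xyz": [[0, 0, 0.7], [0, 0, 0.7], [0, 0, 0]], "turn": [[0, 0, 0], [0, 0, 0], [0, 0, 0]], "fingers": [22, 22, 22]}}

```text
time_s: 21.78
position: [469.7, -184.4, 131.2]
orientation: [0.993, -0.114, -0.0, -0.0]
ft_force: [-1.4, -0.2, -3.0]
opening: 0.309
grip_force: 30.0
```

Request:
{"fn": "apply_moves", "kwargs": {"xyz": [[0, 0, 0.7], [0, 0, 0.7], [0, 0, 0]], "turn": [[0, 0, 0], [0, 0, 0], [0, 0, 0]], "fingers": [22, 22, 22]}}

```text
time_s: 22.15
position: [469.7, -184.4, 129.8]
orientation: [0.993, -0.114, -0.0, -0.0]
ft_force: [0.7, -0.1, -3.4]
opening: 0.305
grip_force: 30.0
```

Request:
{"fn": "apply_moves", "kwargs": {"xyz": [[0, 0, 0.7], [0, 0, 0.7], [0, 0, 0]], "turn": [[0, 0, 0], [0, 0, 0], [0, 0, 0]], "fingers": [22, 22, 22]}}

```text
time_s: 22.52
position: [469.7, -184.3, 128.4]
orientation: [0.993, -0.114, -0.0, -0.0]
ft_force: [0.4, -0.1, -3.6]
opening: 0.31
grip_force: 30.0
```

Request:
{"fn": "apply_moves", "kwargs": {"xyz": [[0, 0, 0.7], [0, 0, 0.5], [0, 0, 0]], "turn": [[0, 0, 0], [0, 0, 0], [0, 0, 0]], "fingers": [22, 22, 22]}}

```text
time_s: 22.9
position: [469.8, -184.4, 127.5]
orientation: [0.993, -0.114, 0.0, -0.0]
ft_force: [-1.1, 0.9, 3.0]
opening: 0.305
grip_force: 30.0
```

Contact: the force swung by about 6 N, so the bar is carrying it. I'll hold it there and check.

Request:
{"fn": "apply_moves", "kwargs": {"xyz": [[0, 0, 0.2], [0, 0, 0], [0, 0, 0], [0, 0, 0], [0, 0, 0]], "turn": [[0, 0, 0], [0, 0, 0], [0, 0, 0], [0, 0, 0], [0, 0, 0]], "fingers": [22, 22, 22, 22, 22]}}

```text
time_s: 23.52
position: [469.8, -184.4, 127.4]
orientation: [0.993, -0.114, 0.0, -0.0]
ft_force: [-3.6, 2.1, 6.0]
opening: 0.303
grip_force: 30.0
```

Run:
```python
from h import *
delta([470,-184,127],pose(np.radians(-13.1)))
s=snapshot("scene")
cv2.imwrite("pics/rest.png",cv2.resize(s["color"][200:360,140:300],(600,600),interpolation=2)[:,:,::-1])
```

```text
t 23.525 pos [ 469.8 -184.4  127.4] q [-0.42  0.17  2.16  0.    0.82  1.38] F [-3.6  2.1  6. ] open 27.649967679858676 grip 29.99947428703308
shift now-frame [ 0.1 -0.4  0.4] turn [-0.     -0.0002 -0.0005] shift target-frame [ 0.1 -0.4  0.4]
```

View pics/rest.png

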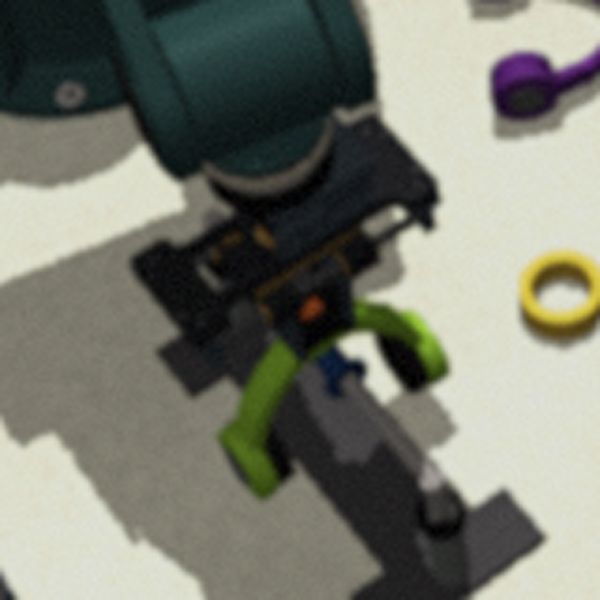

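The headset sits on the sleeve between the flanges, level and square. Releasing slowly.

Request:
{"fn": "apply_moves", "kwargs": {"xyz": [[0, 0, -0.2], [0, 0, 0], [0, 0, 0], [0, 0, 0], [0, 0, 0], [0, 0, 0], [0, 0, 0], [0, 0, 0], [0, 0, 0]], "turn": [[0, 0, 0], [0, 0, 0], [0, 0, 0], [0, 0, 0], [0, 0, 0], [0, 0, 0], [0, 0, 0], [0, 0, 0], [0, 0, 0]], "fingers": [22, 28, 30, 32, 35, 40, 46, 52, 52]}}

```text
time_s: 24.7
position: [469.6, -184.3, 127.2]
orientation: [0.993, -0.114, -0.0, -0.0]
ft_force: [-0.8, -0.3, 0.3]
opening: 0.567
grip_force: 0.0
```

Request:
{"fn": "apply_moves", "kwargs": {"xyz": [[0, 0, -5], [0, 0, -10], [0, 0, -15], [0, 0, -25], [0, 0, -40], [0, 0, -50], [0, 0, -50], [0, 0, 0], [0, 0, 0], [0, 0, 0], [0, 0, 0], [0, 0, 0], [0, 0, 0]], "turn": [[0, 0, 0], [0, 0, 0], [0, 0, 0], [0, 0, 0], [0, 0, 0], [0, 0, 0], [0, 0, 0], [0, 0, 0], [0, 0, 0], [0, 0, 0], [0, 0, 0], [0, 0, 0], [0, 0, 0]], "fingers": [52, 52, 52, 52, 52, 52, 52, 52, 52, 52, 52, 52, 52]}}

```text
time_s: 26.32
position: [469.6, -184.3, 322.1]
orientation: [0.993, -0.114, -0.0, -0.0]
ft_force: [-0.3, 0.2, 0.1]
opening: 0.567
grip_force: 0.0
```

Run:
```python
from h import *
s=snapshot("scene")
cv2.imwrite("pics/end.png",cv2.resize(s["color"][200:360,140:300],(600,600),interpolation=2)[:,:,::-1])
W=cloud(s);h=cv2.cvtColor(s["color"],cv2.COLOR_RGB2HSV)
q=pose(np.radians(-13.1)).inv().apply(np.nan_to_num(W,nan=9e3).reshape(-1,3)-[470,-184,127.5]).reshape(W.shape)
l=(h[...,0]>28)&(h[...,0]<50)&(h[...,1]>120)&(abs(q[...,0])<70)&(abs(q[...,1])<110)&(abs(q[...,2])<140)
p=q[l]
for a in range(-20,80,20):
    m=(p[:,2]>=a)&(p[:,2]<a+20); print(a,m.sum(),np.percentile(p[m],[4,50,96],axis=0).round()[:,:2].tolist())
```

```text
-20 180 [[-11.0, -45.0], [5.0, 27.0], [11.0, 47.0]]
0 104 [[-9.0, -58.0], [6.0, 50.0], [12.0, 60.0]]
20 102 [[-8.0, -72.0], [8.0, 62.0], [13.0, 75.0]]
40 181 [[-13.0, -73.0], [14.0, 60.0], [26.0, 78.0]]
60 50 [[17.0, -72.0], [25.0, 63.0], [28.0, 79.0]]
```

View pics/end.png

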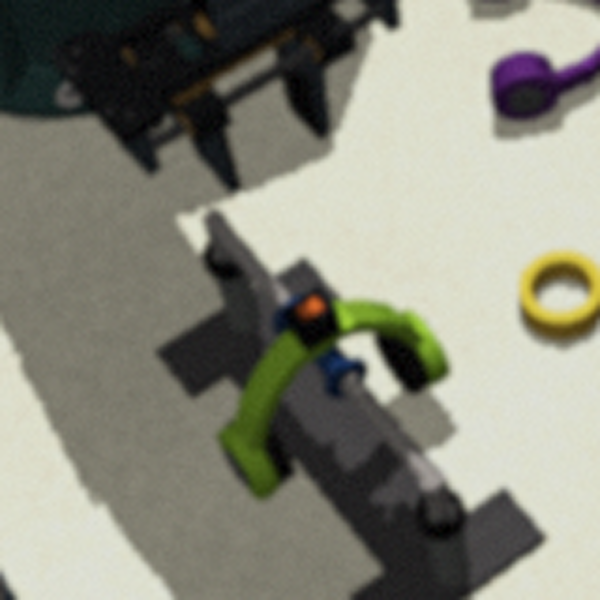

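The headset hangs upright and square between the two blue flanges, and the gripper is clear. Handing in.

```bash
python3 -c "
from cell import job_done
print(job_done())"
```

```text
the job is handed in; nothing more can be done
None
```

The lime-green headset is hanging on the blue sleeve between the flanges, upright, square and within a few mm of centre. The gripper is clear and the job is handed in; I did not see the judge's result.

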